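# Run a fingertip along a sprung crash bar

## Robot

A 6-joint arm with a two-finger parallel gripper is mounted at the origin on a cart in front of the work surface, level with it; the furniture and walls round the work are solid. World frame = base frame: x ahead of the robot, y to its left, z up, the work surface at z = 0. Lengths are in mm, angles in rad, forces in N, time in s.
With the tool pointing down it reaches from about 350 to 975 mm from the base axis. Payload 4.9 kg.
Tool frame: the origin (TCP) lies at the very end of the fingers, on their centre line; the grasp point (between the pads) lies 19 mm behind it (robot.grip_depth is the distance from the TCP to the grasp point, in mm); z points along the fingers, y is the direction in which the jaws open and shut (so a half turn about z gives the same grasp; the last joint's range is limited). The gripper opens to 85 mm and grips with 20 to 120 N. Pads are 22 mm wide; open, the fingers measure 114 mm over their backs; the gripper's body (76 mm by 85 mm) begins 54 mm behind the grasp point. The pads swing forward as they close: fully open they stand 13 mm farther back than shut.
Start: joints at [-1.309, 0.053, 1.613, -0, 1.476, -0.119], TCP at [232.283, -580.212, 231.304] pointing down, gripper open.
Joint ranges: [-3.01, 3.01], [-1.01, 2.22], [0.06, 2.58], [-1.02, 4.17], [0.09, 2.62], [-3.14, 3.14]. Speed limits (rad/s): [2.57, 2.57, 3.14, 3.14, 3.14, 3.14].

## Interface

Orientations are given as a unit quaternion [x, y, z, w].
In Python, from station import monitor, read_camera, calibration, robot gives the robot as it stands. The module is installed in compiled form; this text tells all that it offers.
- The arm moves only by the tool play_rows, never from a script. Its argument "moves" is a list of rows, each a list of 2 entries, a list of its own where there are three numbers: the shift along the tool's x, y, z in mm, then the turn about the tool's z in degrees. A call has 1 to 12 rows; each row is the pose to reach, as a shift and turn from the pose commanded when the call began, along the tool's axes at that moment; what a row does not reach only later rows make up. A row lasts 1/12 s, in which the tool goes at most 41.7 mm and 7.16 degrees, less where a joint would pass 70% of its speed; a pose out of reach is approached as far as the arm can. A call with a gripper value outside its range is refused whole. "hand" is the closure in counts, from 0 (fully open) to 255 (shut), set as the call begins (left out, the last holds). The fingers move at their own pace and stop on an object; "force" is the grip in N (left out, the last holds). Time passes only in rows, so rows that repeat a pose let the fingers close. It gives the time, the measured TCP pose, the force and the opening at its end, in the units of the state.
- monitor.read_state(): the state, without advancing time (a new reading comes with each control period).
- read_camera(name): name is "scene" or "top" or "wrist"; returns the picture (420x560x3 uint8, red, green, blue); there is no depth.
- calibration(name): a dict with "intrinsics" (3x3 intrinsics, pixels), "k1" (the pictures are not rectified: a ray, as slopes to the right and down, at radius r is drawn at 1 + k1 r^2 times it, then the intrinsics apply), "rvec" (rotation vector, rad) and "tvec" (3), from world to camera coordinates, as OpenCV has them. Camera axes: x right, y down, z forward; pixel columns grow to the right and rows downward; lengths in mm; the calibration is good to about 2 mm. A picture is of the moment at which its call begins: read the wrist's pose just before it. calibration takes no time and is no camera call; for the wrist camera it gives the pose at the moment of the call.
- robot.sign_off(): hands the job in, once; it reports no verdict.
The state is a dict: "time": time; "joint_pos": joint angles; "qd": joint speeds; "joint_efforts": joint torques, N m; "eef_pos": TCP position; "tcp_rot": TCP orientation; "contact_force": force on the tool from outside, world axes, zero at the start; "torque": the same for the moment, N m; "width": finger opening in mm.
Only numpy, scipy, OpenCV 4.12 (cv2) and the standard library are available. Lean on these libraries where they do the work, as an engineer would, in place of code of your own. Each camera call takes 0.05 s, during which the arm holds its last target. There are 200 camera calls.

## Task

The L-shaped crash bar on the corner bumper unit has been repaired; test that it answers along its whole length. With the closed fingertips press the bar lightly down at its free end, then run along the top of it, round the corner, to the end at the switch box, keeping it pressed a little all the way but never down to its stop, and then let it spring back up. Only press it from above: do not pinch the bar, and leave the loose parts standing around it where they are.

Things in the scene. Friction and masses are not known exactly. Their poses are not given: they have to be found in the camera images.
- bumper_unit: Corner bumper unit, fixed: aluminium plate 180 x 180 x 8 mm; over it a black L-shaped bar above a grey rail (rail top at 22 mm). Origin: centre of the plate's underside, z up. Bar centre line (x, y in mm, this frame): (-65,-70) free end, straight to (-65,45), quarter bend of radius 25 about (-40,45) to (-40,70), straight to (35,70). Yaw up to 1.2 rad either way.
- crash_bar (a joint): How far the bar is pressed down, m: 0 at rest (up), 0.012 at its stop. The whole bar goes straight down wherever pressed. Springs: about 1.3 N to start, then 0.6 N per mm (5 N at 6 mm); the switch answers from 1 mm. Smooth round black plastic bar, 16 mm thick, its top 52 mm above the worktop at rest.
- bar_free_end (a point): Point on top of the bar at its free end, that of the long leg, away from the switch box (the bar's round end reaches 8 mm further). Moves down with the bar. 52 mm above the worktop at rest.
- bar_long_mid (a point): Point on top of the bar, halfway along the long leg.
- bar_corner (a point): Point on top of the bar, in the middle of its rounded corner.
- bar_short_mid (a point): Point on top of the bar, halfway along the short leg.
- bar_box_end (a point): Point on top of the bar at its end next to the switch box (36 x 34 mm, 31 mm high over the worktop, its middle 31 mm beyond this point). The bar is 52 mm high here too at rest.
- objective_1: microscope objective, silvery, 25 mm dia., 34 mm tall, standing loose on the plate inside the L. Not to be moved; origin at its underside.
- weight_50g: small balance weight with a knob top, 21 mm dia., 29 mm tall, standing loose on the plate inside the L. Not to be moved; origin at its underside.
- eyepiece: black eyepiece, 33 mm dia., 41 mm tall, loose on the worktop to the right. Not to be moved; origin at its underside.
- loupe: black eye loupe, 36 mm dia., 34 mm tall, loose on the worktop to the right. Not to be moved; origin at its underside.
- screwdriver_red: red-handled screwdriver, 170 mm long, 22 mm thick, lying loose on the worktop behind the unit. Not to be moved; origin at its underside.

How it is judged:
By the outcome, as a careful person would: the job done as asked, in the order asked, and still so for the second after the job is handed in, with the robot touching nothing.
It also fails if it takes over 38 s, if anything falls off the work surface, if the arm or the gripper's body presses on something with over 40 N, if the wrist force passes 120 N, or if a joint passes its speed limit or range.

## Working session

There is one attempt and no reset: what is moved stays moved. The work goes in short steps, Python scripts to look and compute and a tool call to move; the robot and the scene stay as the last step left them, time stands still between calls to the robot, and variables do not carry over. Pictures are saved under pics/ and viewed, about 8 in all and at most 12, crops included, and the job is handed in when it is done.

Besides the shell and the picture viewer there is one more tool, called as name(argument=value, ...), one argument or row to a line, values as JSON. play_rows: Moves the arm, as the interface text tells. Its arguments: {"type":"object","properties":{"moves":{"type":"array"},"hand":{"type":"number"},"force":{"type":"number"}},"required":["moves"]}

```bash
mkdir -p pics
cat > h.py <<'E'
import numpy as np, cv2
from station import monitor, read_camera, calibration, robot
def snap(n,f):
    c=calibration(n); im=read_camera(n)
    cv2.imwrite(f'pics/{f}.png',im[:,:,::-1]); np.savez(f'pics/{f}.npz',**{k:np.array(v) for k,v in c.items()}); return im,c
def load(f): return cv2.imread(f'pics/{f}.png'),dict(np.load(f'pics/{f}.npz'))
def dist(c): return np.array([float(c['k1']),0,0,0,0])
def ray(c,uv,z):
    p=cv2.undistortPoints(np.array(uv,float).reshape(-1,1,2),np.array(c['intrinsics']),dist(c)).reshape(-1,2)
    R=cv2.Rodrigues(np.array(c['rvec'],float))[0]; o=-R.T@np.array(c['tvec'],float).ravel()
    d=np.c_[p,np.ones(len(p))]@R
    return o+d*((z-o[2])/d[:,2])[:,None]
def proj(c,P):
    return cv2.projectPoints(np.array(P,float).reshape(-1,3),np.array(c['rvec'],float),np.array(c['tvec'],float),np.array(c['intrinsics']),dist(c))[0].reshape(-1,2)
E
python3 - <<'E'
from h import *
s=monitor.read_state(); print(s['time'],s['eef_pos'],s['tcp_rot'],s['contact_force'],s['width'])
a,_=snap('top','top0'); b,_=snap('scene','scene0')
for n in('top','scene'):
    c=calibration(n);print(n,c['intrinsics'],c['k1'],c['rvec'],c['tvec'])
E
```

```text
0.0 [ 232.13489537 -579.62816231  230.07800404] [ 9.81927770e-01  1.89253387e-01 -7.49965603e-05 -1.00184986e-03] [-0.15391032  0.08461145  0.20904443] 85.59607330986026
top [[530.45647197   0.         282.45347804]
 [  0.         530.45647197 204.70458915]
 [  0.           0.           1.        ]] -0.07575798200801123 [ 2.13645968 -2.1002282   0.15882855] [  38.61944352  587.08930886 1164.74179137]
scene [[434.88977994   0.         282.50730412]
 [  0.         434.88977994 208.21070702]
 [  0.           0.           1.        ]] -0.01026633426388708 [ 0.7659729  -2.53126169  1.22348591] [514.86615597 218.25222712 766.8503457 ]
```

View pics/top0.png

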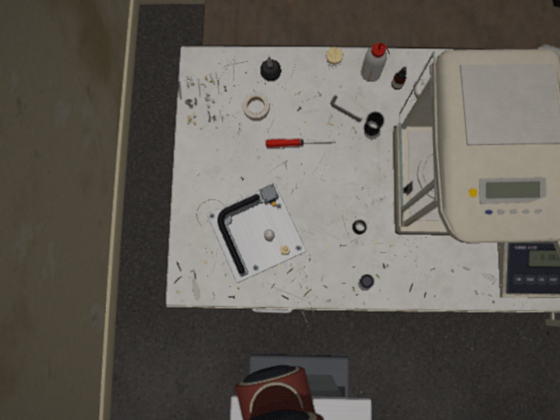

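View pics/scene0.png

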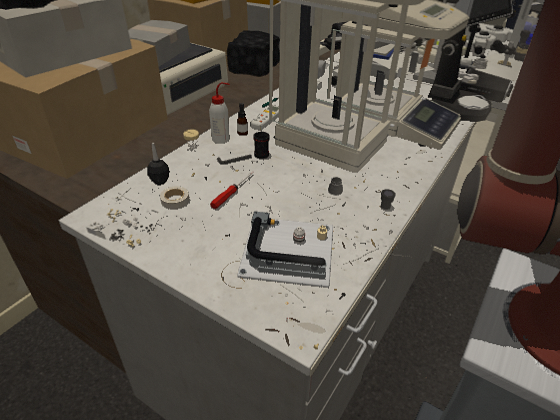

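The top view shows the unit's plate around (258,235). The bar runs from its free end (243,273) past the bend (222,215) to the box (268,192). The parts inside the L are at (269,235) and (285,249). Next I'll fit a line to each leg.

```bash
cat > fit.py <<'E'
from h import *
im,c=load('top0')
m=np.zeros(im.shape[:2],np.uint8); m[185:285,205:275]=(im[185:285,205:275].max(2)<60)*255
n,l,st,ce=cv2.connectedComponentsWithStats(m); k=1+st[1:,4].argmax(); print(st[k])
v,u=np.nonzero(l==k); P=ray(c,np.c_[u,v],46)[:,:2]
def line(Q):
    a=cv2.fitLine(Q.astype(np.float32),cv2.DIST_HUBER,0,.01,.01).ravel(); return a[2:],a[:2]
L=P[(v>228)&(v<266)]; S=P[(u>236)&(u<256)]
(pl,dl),(ps,ds)=line(L),line(S)
dl*=np.sign(dl[0]); ds*=-np.sign(ds[1])
t=np.linalg.solve(np.c_[dl,-ds],ps-pl); X=pl+t[0]*dl
yl=np.arctan2(dl[1],dl[0])-np.pi/2; ys=np.arctan2(ds[1],ds[0]); print('yaws',yl,ys)
yaw=(2*yl+ys)/3; R=np.array([[np.cos(yaw),-np.sin(yaw)],[np.sin(yaw),np.cos(yaw)]])
O=X-R@[-65,70]; d=(P-O)@R; print('extent y min (expect -78)',d[:,1].min(),'x max',d[:,0].max(),'x min (-73)',d[:,0].min(),'ymax 78',d[:,1].max())
print('O',O,'yaw',yaw)
K=np.array([[-65,-70],[-65,-12],[-65,45],[-57.7,62.7],[-40,70],[-2,70],[35,70]])
W=K@R.T+O; print(W.round(1))
for i in ('top0','scene0'):
    a,cc=load(i)
    for p in proj(cc,np.c_[W,np.full(7,52)]): cv2.circle(a,tuple(int(q) for q in p.round()),1,(0,255,0),-1)
    for p in proj(cc,np.c_[np.array([[-90,-90],[90,-90],[90,90],[-90,90]])@R.T+O,np.full(4,8)]): cv2.circle(a,tuple(int(q) for q in p.round()),1,(0,0,255),-1)
    a=a[170:300,190:350]; cv2.imwrite(f'pics/ov_{i}.png',cv2.resize(a,None,fx=4,fy=4,interpolation=cv2.INTER_NEAREST)[:, :])
A=[cv2.imread(f'pics/ov_{i}.png') for i in('top0','scene0')]
cv2.imwrite('pics/ov.png',cv2.resize(np.hstack(A),None,fx=.62,fy=.62))
E
python3 fit.py
```

```text
[218 195  41  80 664]
yaws -1.1066642 -0.0804558
extent y min (expect -78) 50.62845563134124 x max 78.88384420844989 x min (-73) -76.12778891724466 ymax 78 190.05845440062163
O [444.52903372  48.00048286] yaw -0.76459473
[[349.2  42.5]
 [389.3  84.3]
 [428.8 125.5]
 [446.3 133.2]
 [464.1 126.2]
 [491.5  99.9]
 [518.2  74.3]]
```

View pics/ov.png

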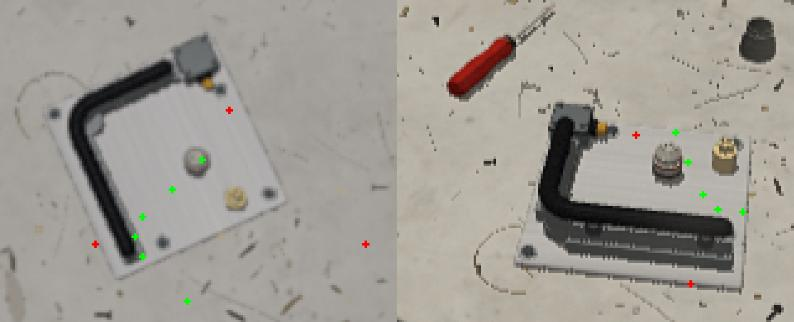

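```bash
sed -i 's/(u>236)&(u<256)/(u>236)\&(u<256)\&(v<225)/' fit.py; python3 fit.py
```

```text
[218 195  41  80 664]
yaws -1.1066642 -1.0578994
extent y min (expect -78) -72.93012016153105 x max 41.83905517177879 x min (-73) -74.57233352159425 ymax 78 82.17867874819714
O [523.19966522 108.1676681 ] yaw -1.0904093
[[431.1 133.5]
 [482.5 160.3]
 [533.1 186.6]
 [552.1 188.3]
 [566.8 176. ]
 [584.4 142.3]
 [601.5 109.5]]
```

View pics/ov.png

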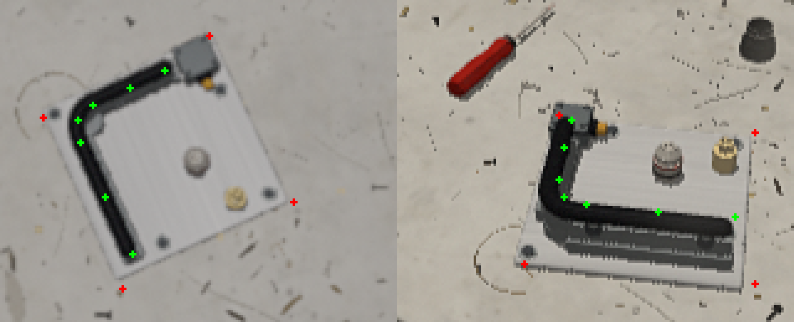

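Shifting the fit about 4.6 mm along the long leg matches the bar's extents. I'm now closing the fingers and moving over the unit for a close look.

play_rows(
  moves=[
    [[486,-548,0],0],
    [[486,-548,0],0],
    [[486,-548,0],0],
    [[486,-548,0],0],
    [[486,-548,0],0],
    [[486,-548,0],0],
    [[486,-548,0],0],
    [[486,-548,0],0],
    [[486,-548,0],0],
    [[486,-548,0],0],
    [[486,-548,0],0],
    [[486,-548,0],0],
  ],
  hand=255,
  force=40,
)

```text
time: 1.1
eef_pos: [401.2, -107.6, 231.0]
tcp_rot: [0.982, 0.189, 0.0, 0.0]
contact_force: [0.9, -0.3, -0.1]
width: -0.2
```

play_rows(
  moves=[
    [[144,-176,0],0],
    [[144,-176,0],0],
    [[144,-176,0],0],
    [[144,-176,0],0],
    [[144,-176,0],0],
    [[144,-176,0],0],
    [[144,-176,0],0],
    [[144,-176,0],0],
  ],
)

```text
time: 1.77
eef_pos: [469.1, 108.0, 230.6]
tcp_rot: [0.982, 0.19, -0.001, 0.0]
contact_force: [0.8, -0.3, -0.5]
width: 0.1
```

Run:
```python
from h import *
s=monitor.read_state(); print(s['time'],s['eef_pos'],s['tcp_rot'],s['contact_force'],s['width'])
snap('wrist','w1'); _,c=load('w1'); R=cv2.Rodrigues(c['rvec'])[0]; print(-R.T@c['tvec'])
```

```text
1.7667 [469.1306949  108.03025032 230.63357843] [ 9.81692703e-01  1.90469747e-01 -8.30716122e-04  1.50961526e-04] [ 0.79021942 -0.30918248 -0.50591895] 0.09895783049248597
[530.7600014  131.91788326 373.33042524]
```

View pics/w1.png

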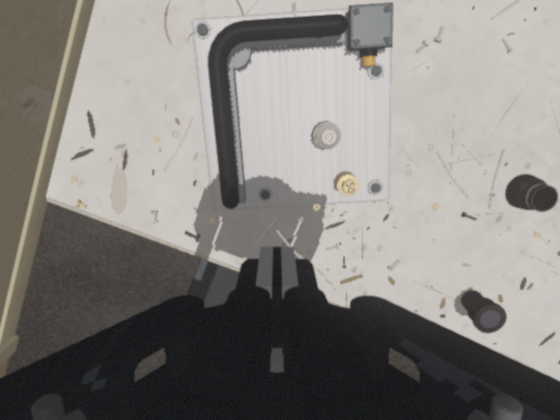

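The wrist view shows the whole bar: free end tip (231,208), bend (222,35), box end (345,22), and the fingertips at (277,255). I'll repeat the leg fit in this view.

```bash
cat > fit2.py <<'E'
from h import *
im,c=load('w1')
g=im.max(2); m=np.zeros(g.shape,np.uint8); m[10:212,200:347]=(g[10:212,200:347]<42)*255
n,l,st,ce=cv2.connectedComponentsWithStats(m); k=1+st[1:,4].argmax(); print(st[k])
v,u=np.nonzero(l==k)
def line(Q):
    a=cv2.fitLine(Q.astype(np.float32),cv2.DIST_HUBER,0,.01,.01).ravel(); return a[2:],a[:2]
for r in (80,120,160,190): q=u[v==r]; print('row',r,q.min(),q.max())
for r in (260,290,320): q=v[u==r]; print('col',r,q.min(),q.max())
P=ray(c,np.c_[u,v],45)[:,:2]
L=P[(v>75)&(v<190)]; S=P[(u>258)&(u<335)&(v<60)]
(pl,dl),(ps,ds)=line(L),line(S)
dl*=np.sign(dl[0]); ds*=-np.sign(ds[1])
t=np.linalg.solve(np.c_[dl,-ds],ps-pl); X=pl+t[0]*dl
yl=np.arctan2(dl[1],dl[0])-np.pi/2; ys=np.arctan2(ds[1],ds[0]); print('yaws',yl,ys)
yaw=(2*yl+ys)/3; R=np.array([[np.cos(yaw),-np.sin(yaw)],[np.sin(yaw),np.cos(yaw)]])
O=X-R@[-65,70]; d=(P-O)@R; print('y min (-78)',d[:,1].min(),'x max 43',d[:,0].max(),'x min (-73)',d[:,0].min(),'ymax 78',d[:,1].max())
print('O',O,'yaw',yaw)
K=np.array([[-65,-70],[-65,-12],[-65,45],[-57.7,62.7],[-40,70],[-2,70],[35,70]])
W=K@R.T+O; print(W.round(1))
for p in proj(c,np.c_[W,np.full(7,52)]): cv2.circle(im,tuple(int(q) for q in p.round()),1,(0,255,0),-1)
cv2.imwrite('pics/ov2.png',cv2.resize(im[0:220,180:400],None,fx=2.7,fy=2.7))
E
python3 fit2.py
```

```text
[234 203   2   3   3]Traceback (most recent call last):
  File "fit2.py", line 8, in <module>
    for r in (80,120,160,190): q=u[v==r]; print('row',r,q.min(),q.max())
                                                        ~~~~~^^
    return umr_minimum(a, axis, None, out, keepdims, initial, where)
ValueError: zero-size array to reduction operation minimum which has no identity
```

```bash
python3 - <<'E'
from h import *
im,c=load('w1'); g=im.max(2); print(g[120,200:250]); print(g[10:60:1,300]); print(g[185:215,231])
E
sed -i 's/<42/<75/' fit2.py; python3 fit2.py
```

```text
[200 196 182 183 191 197 199 201 201 204 204 204 193 146  86  62  59  59
  63  66  67  66  71  66  66  60  60  57  60  57  57  72 100 124 143 155
 155 141 122 157 192 202 204 204 203 204 202 202 205 206]
[200 187 191 202 209 202 156  92  64  62  65  61  61  64  72  71  67  66
  65  60  59  59  60  59  59  54  59  63  81  94  99 101  97  99  93  87
  90 112 153 185 201 207 209 210 209 208 208 209 208 207]
[ 53  50  47  47  49  47  47  47  46  47  42  48  47  44  44  47  47  45
  43  42  45  41  47  69  95 113 119 121 122 120]
[ 209   15  138  194 5407]
row 80 211 227
row 120 215 231
row 160 219 235
row 190 221 238
col 260 20 40
col 290 18 38
col 320 16 37
yaws -1.1233932 -1.1219238
y min (-78) -77.04525792963601 x max 43 41.522507018059706 x min (-73) -73.31365347624404 ymax 78 77.65795705904704
O [527.04259038 109.46388042] yaw -1.1229033
[[435.8 137.7]
 [488.1 162.9]
 [539.5 187.5]
 [558.6 188.6]
 [572.8 175.8]
 [589.3 141.6]
 [605.3 108.2]]
```

View pics/ov2.png

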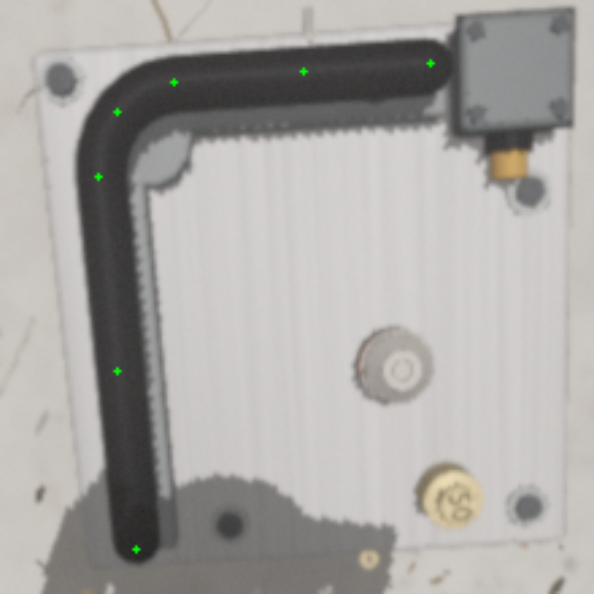

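The fit agrees to within about 1 mm everywhere. Next I'll hover over the free end.

play_rows(
  moves=[
    [[-20,-40,30],0],
    [[-20,-40,60],0],
    [[-20,-40,95],0],
    [[-20,-40,130],0],
    [[-20,-40,150],0],
    [[-20,-40,166],0],
    [[-20,-40,166],0],
    [[-20,-40,166],0],
    [[-20,-40,166],0],
  ],
)

```text
time: 2.57
eef_pos: [437.1, 136.3, 66.7]
tcp_rot: [0.982, 0.189, 0.001, 0.0]
contact_force: [-0.3, -0.0, 0.2]
width: 0.2
```

Run:
```python
from h import *
s=monitor.read_state(); print(s['time'],s['eef_pos'],s['tcp_rot'],s['contact_force'])
im,c=snap('wrist','w2')
```

```text
2.5667 [437.08021634 136.32877999  66.67895692] [9.82067836e-01 1.88524910e-01 1.05617089e-03 9.61030718e-05] [-0.30875786 -0.03115604  0.16701103]
```

View pics/w2.png

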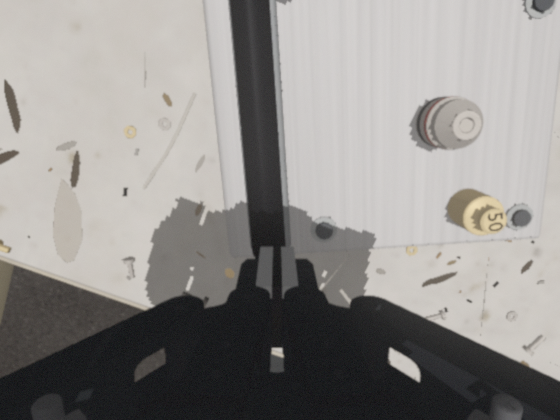

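play_rows(
  moves=[
    [[0,-1.5,8],0],
    [[0,-1.5,13],0],
    [[0,-1.5,15],0],
    [[0,-1.5,17],0],
    [[0,-1.5,18.5],0],
    [[0,-1.5,18.5],0],
    [[0,-1.5,18.5],0],
    [[0,-1.5,18.5],0],
  ],
)

```text
time: 3.28
eef_pos: [435.8, 138.5, 47.2]
tcp_rot: [0.982, 0.189, 0.0, 0.0]
contact_force: [-0.8, -0.3, 3.9]
width: -0.1
```

Contact reads 3.9 N with the tip at 47.2 mm, so the bar is pressed about 4.5 mm. The tool's x axis runs almost along the long leg, so I'll run along it now.

play_rows(
  moves=[
    [[3,-0.2,0],0],
    [[8,-0.5,0],0],
    [[13,-0.9,0],0],
    [[18,-1.2,0],0],
    [[23,-1.6,0],0],
    [[28,-1.9,0],0],
    [[33,-2.3,0],0],
    [[38,-2.6,0],0],
    [[43,-3,0],0],
    [[48,-3.3,0],0],
    [[53,-3.7,0],0],
    [[57,-4,0],0],
  ],
)

```text
time: 4.28
eef_pos: [487.5, 163.5, 46.8]
tcp_rot: [0.982, 0.189, 0.0, -0.0]
contact_force: [-2.6, -0.7, 5.4]
width: -0.3
```

play_rows(
  moves=[
    [[4,0,-0.2],0],
    [[9,-0.3,-0.4],0],
    [[14,-0.6,-0.4],0],
    [[19,-1,-0.4],0],
    [[24,-1.3,-0.4],0],
    [[29,-1.6,-0.4],0],
    [[34,-2,-0.4],0],
    [[39,-2.3,-0.4],0],
    [[44,-2.7,-0.4],0],
    [[49,-3,-0.4],0],
    [[54,-3.4,-0.4],0],
    [[58,-3.7,-0.4],0],
  ],
)

```text
time: 5.28
eef_pos: [540.0, 188.5, 47.2]
tcp_rot: [0.982, 0.189, 0.0, -0.0]
contact_force: [-2.8, -0.8, 4.3]
width: -0.1
```

Run:
```python
from h import *
s=monitor.read_state(); p=s['eef_pos'];q=s['tcp_rot'];t=2*np.arctan2(q[1],q[0]); print(s['time'],p,s['contact_force'],t)
y=-1.123;R=np.array([[np.cos(y),-np.sin(y)],[np.sin(y),np.cos(y)]]);O=np.array([527.04,109.46])
print('model xy',(p[:2]-O)@R)
T=np.array([[np.cos(t),np.sin(t)],[np.sin(t),-np.cos(t)]])
a=np.linspace(0,np.pi/2,12); M=np.c_[-40-25*np.cos(a),45+25*np.sin(a)]
M=np.r_[M,[[-2,70],[35,70]]]
print(((M@R.T+O-p[:2])@T).round(1).tolist())
```

```text
5.2833 [539.97230099 188.50982464  47.24226452] [-2.84474198 -0.76878646  4.27372666] 0.3808410321037594
model xy [-65.65635351  45.88422853]
[[-0.8, 0.7], [2.7, 0.7], [6.3, 1.3], [9.7, 2.3], [12.9, 3.8], [15.9, 5.7], [18.6, 8.1], [20.9, 10.8], [22.8, 13.8], [24.3, 17.0], [25.3, 20.5], [25.8, 24.0], [28.3, 61.9], [30.8, 98.8]]
```

Tracking is on line, with 4.3 N of contact. Next is the bend.

play_rows(
  moves=[
    [[2.7,0.6,0],0],
    [[6.3,1.3,0],0],
    [[9.7,2.3,0],0],
    [[12.9,3.8,0],0],
    [[15.9,5.7,0],0],
    [[18.6,8.1,0],0],
    [[20.9,10.8,0],0],
    [[22.8,13.8,0],0],
    [[24.3,17,0],0],
    [[25.3,20.5,0],0],
    [[25.8,24,0],0],
    [[26,28,0],0],
  ],
)

```text
time: 6.28
eef_pos: [574.6, 171.9, 47.5]
tcp_rot: [0.982, 0.189, 0.001, -0.0]
contact_force: [-0.4, 3.6, 3.9]
width: -0.1
```

Run:
```python
from h import *
s=monitor.read_state(); p=s['eef_pos'];q=s['tcp_rot'];t=2*np.arctan2(q[1],q[0]); print(s['time'],p,s['contact_force'],t)
y=-1.123;R=np.array([[np.cos(y),-np.sin(y)],[np.sin(y),np.cos(y)]]);O=np.array([527.04,109.46])
print('model xy',(p[:2]-O)@R)
T=np.array([[np.cos(t),np.sin(t)],[np.sin(t),-np.cos(t)]])
M=np.array([[-2,70],[35,70]])
print(((M@R.T+O-p[:2])@T).round(1).tolist())
```

```text
6.2833 [574.58030447 171.87015344  47.49141916] [-0.35471384  3.55027737  3.91879001] 0.38078200632019266
model xy [-35.67271683  69.87535385]
[[2.4, 33.6], [4.9, 70.5]]
```

play_rows(
  moves=[
    [[0.2,4,0],0],
    [[0.6,10,0.1],0],
    [[1.1,16,0.2],0],
    [[1.5,22,0.2],0],
    [[1.9,28,0.2],0],
    [[2.4,34,0.2],0],
    [[2.8,40,0.2],0],
    [[3.2,46,0.2],0],
    [[3.6,52,0.2],0],
    [[4.1,58,0.2],0],
    [[4.5,64,0.2],0],
    [[4.9,70,0.2],0],
  ],
)

```text
time: 7.28
eef_pos: [604.8, 108.2, 47.0]
tcp_rot: [0.982, 0.189, -0.0, 0.0]
contact_force: [-1.9, 2.7, 3.9]
width: 0.1
```

At the box end with 3.9 N of contact. I'll settle for two rows, then lift straight up.

play_rows(
  moves=[
    [[0,1,0],0],
    [[0,1,0],0],
    [[0,1,-2],0],
    [[0,1,-5],0],
    [[0,1,-10],0],
    [[0,1,-20],0],
    [[0,1,-40],0],
    [[0,1,-70],0],
    [[0,1,-100],0],
    [[0,1,-100],0],
    [[0,1,-100],0],
  ],
)

```text
time: 8.2
eef_pos: [606.5, 108.0, 150.5]
tcp_rot: [0.982, 0.189, 0.003, 0.0]
contact_force: [-0.1, 0.6, -0.3]
width: -0.3
```

Run:
```python
from h import *
s=monitor.read_state(); print(s['time'],s['eef_pos'],s['contact_force'])
a,_=snap('scene','s9'); snap('top','t9')
A=cv2.imread('pics/s9.png'); B=cv2.imread('pics/scene0.png')
cv2.imwrite('pics/cmp.png',cv2.resize(np.hstack([B[150:300,190:340],A[150:300,190:340]]),None,fx=2.6,fy=2.6))
```

```text
8.2 [606.45408597 107.98965868 150.46996248] [-0.1162282   0.58191723 -0.28903764]
```

View pics/cmp.png

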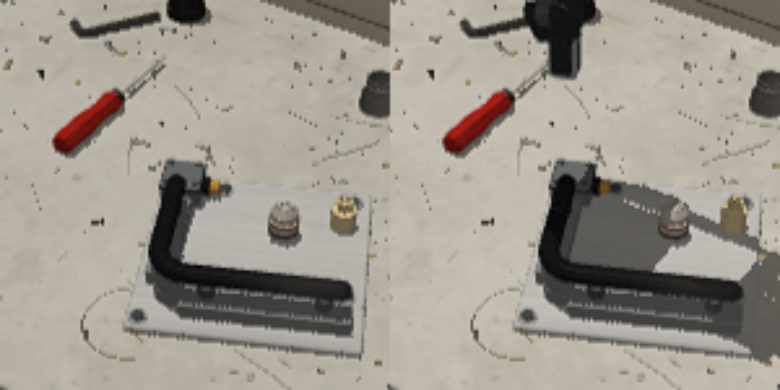

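The before/after pair shows the bar back at its rest height (free end at the same place in both halves). The objective, weight, screwdriver and loupe haven't moved, and the gripper is clear. Handing in.

```bash
python3 -c "
from station import robot; print(robot.sign_off())"
```

```text
the job is handed in; nothing more can be done
None
```

I ran the crash-bar test along the whole bar and handed it in at about 8.3 s. The bar stayed pressed all the way and sprang back up afterwards.

- **Finding the bar:** I fitted lines to both legs in the wrist camera view. The bar's ends and sides matched the given dimensions to about 1.5 mm. A first fit from the top camera was about 4.6 mm off along the long leg, so I did not use it.
- **Pressing and running:** With the fingers shut, I pressed at the free end. I then ran along the long leg, round the bend and along the short leg to the box end, and lifted straight up.
- **Depth:** At each stop the upward force read 3.9–5.4 N and the tip was at 46.8–47.5 mm. That means about 4.5–5 mm pressed, against the switch point at 1 mm and the stop at 12 mm. I read these only at the stops, not continuously in between.
- **Last checks:** After lifting, the contact force was about zero. A before/after scene picture shows the bar back at rest height, with the objective, weight, screwdriver and loupe where they were. The eyepiece was outside that crop, but the arm never worked near it.

No check of the run itself failed or disagreed.

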